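# Try the incubator lid, free its catch if caught, hold it open

## Robot

A 6-joint arm with a two-finger parallel gripper is mounted at the origin on a cart in front of the work surface, level with it; the furniture and walls round the work are solid. World frame = base frame: x ahead of the robot, y to its left, z up, the work surface at z = 0. Lengths are in m, angles in rad, forces in N, time in s.
With the tool pointing down it reaches from about 0.3 to 0.875 m from the base axis. Payload 6.4 kg.
Tool frame: the origin (TCP) lies midway between the tips of the shut fingers; the grasp point (between the pads) lies 19 mm behind it (robot.grasp_offset is the distance from the TCP to the grasp point, in m); z points along the fingers, y is the line along which they close (so a half turn about z gives the same grasp; the last joint's range is limited). The gripper opens to 88 mm and grips with 3 to 60 N. Pads are 18 mm wide; open, the fingers measure 123 mm over their backs; the gripper's body (75 mm by 187 mm) begins 45 mm behind the grasp point.
Start: joints at [-1.318, 0.181, 1.607, -0, 1.354, -0.206], TCP at [0.255, -0.516, 0.205] pointing down, gripper open.
Joint ranges: [-2.99, 2.99], [-0.89, 2.07], [0.3, 2.58], [-1.14, 4.28], [0, 2.63], [-3.12, 3.12]. Speed limits (rad/s): [2.57, 2.57, 3.01, 3.14, 3.14, 3.14].

## Interface

Orientations are given as a 3x3 rotation matrix whose columns are the frame's x, y, z axes.
In Python, from cell import robot gives the robot as it stands.
- The arm moves only by the tool jog_arm, never from a script. Its argument "motion" is a list of rows, each a list of 7 numbers: the closure, from -1 (fully open) to 1 (shut), then the shift along the tool's x, y, z scaled (see below), then the turn, a rotation vector about the tool's x, y, z scaled (see below). A call has exactly 8 rows; each row is the pose to reach, as a shift and turn from the pose commanded when the call began, along the tool's axes at that moment, turning the shorter way round; what a row does not reach only later rows make up. The controller multiplies each number of a shift by 0.75 m and each number of a turn by pi rad. A row lasts 1/8 s, in which the tool goes at most 62.5 mm and 10.7 degrees, less where a joint would pass 70% of its speed; a pose out of reach is approached as far as the arm can. A call with a number of a shift or a turn outside -1 to 1 is refused whole. A call with a gripper value outside its range is refused whole. The fingers move at their own pace and stop on an object; the grip force is fixed at half the most. Time passes only in rows, so rows that repeat a pose let the fingers close, or fill a call up. It gives the time, the measured TCP pose, the force, the opening and the grip force at its end, in the units of the state.
- robot.sense(): the state, without advancing time (a new reading comes with each control period).
- robot.camera(name): name is "scene" or "top" or "wrist"; returns a dict with "img" (384x512x3 uint8, red, green, blue), "mtx" (3x3 intrinsics, pixels), "origin" and "attitude" of the camera in the world. Camera axes: x right, y down, z forward; pixel columns grow to the right and rows downward; lengths in m; the calibration is good to about 2 mm. A picture is of the moment at which its call begins. There is no depth.
- robot.sign_off(): hands the job in; it is judged then, once.
The state is a dict: "clock": time; "q": joint angles; "qvel": joint speeds; "tau": joint torques, N m; "tcp_pos": TCP position; "tcp_rot": TCP orientation; "force": force on the tool from outside, world axes, zero at the start; "moment": the same for the moment, N m; "width": finger opening in m; "grasp_force": force on a finger pad.
Only numpy, scipy, OpenCV 4.12 (cv2) and the standard library are available. Lean on these libraries where they do the work, as an engineer would, in place of code of your own. Each camera call takes 0.05 s, during which the arm holds its last target. There are 200 camera calls.

## Task

I need to get at the slides in the slide incubator, but its lid may or may not have caught. Before touching the catch, try the lid with a gentle upward tug on its handle: if it comes up free just carry on lifting; only if the catch holds it, slide the release tab on the front deck all the way across to the right and lift again. Raise the lid by the handle to about 60 degrees without wrenching the catch, dropping the lid or pushing the things round it, and finish still holding it there by the handle, because nothing else keeps it open.

Things in the scene. Friction and masses are not known exactly. Their poses are not given: they have to be found in the camera images.
- incubator: White bench-top slide incubator, 270 deep (x) x 300 wide (y) x 90 mm high without its lid, fixed. Origin: centre of the underside; x points from the front panel to the rear, where the hinge is, y to its left, z up. Front at x = -145 mm; the flat front deck, 90 mm above the bench, runs from there to the lid's front edge at x = -85 mm.
- lid (a joint): Angle of the grey lid (200 x 296 x 18 mm, top face 112 mm above the bench, 0.45 to 0.65 kg with its handle), rad: 0 shut, grows as the front edge rises, stop at 1.4. It falls shut from any angle unless held. If the catch has caught it, it lifts only about 1.5 mm at the front edge before the catch takes the pull, and a further 1 mm for every 4 N.
- lid_hinge (a point): Point on the lid's hinge line, in the middle of its width: 115 mm behind the incubator's origin (+x), 98 mm above the bench. The hinge line runs along the incubator's y.
- handle: Steel bow handle on the lid near its front edge. Origin: centre of its round bar, 12 mm thick, 100 mm free length along the incubator's y, 42 mm above the lid's top face. With the lid shut the bar lies 172 mm in front of the hinge line and 54.5 mm above it. The body turns with the lid (0.06 kg); the bar can turn between gripping fingers.
- release (a joint): Travel of the black release tab, m: 0 at rest (its start), 0.015 fully across to the incubator's right (its -y); about 3 N of friction, stays where it is left. From about 9 mm on it has thrown the hidden pawl clear of the keeper; the pawl then stays clear.
- tab_top (a point): Centre of the top of the release tab, an upright black thumb piece 20 (x) x 12 (y) x 21 mm high on a 3 mm foot, in the middle of the front deck. Its top is 115.5 mm above the bench; at rest it lies 120 mm in front of the incubator's origin. Clear deck on both sides (y) of it.
- catch: Flat steel catch plate, 40 x 76 mm, let into the front deck 120 mm in front of the incubator's origin; it carries the tab, and below the deck, out of sight, the pawl that may hold the lid. Whether the pawl is engaged cannot be seen: only a pull on the lid tells.
- keeper: Small steel keeper bar, 20 x 6 x 6 mm, sprung under the lid's front edge, out of sight below the deck when the lid is shut; the pawl hooks over it.
- cover_box: Small white carton of cover glasses, 56 x 56 x 22 mm, loose, to the left of the incubator. Origin: centre of its underside.
- oil: Brown immersion-oil bottle with a black cap, 31 mm wide, 67 mm tall, loose, to the left of the incubator. Origin: centre of its underside.
- counter: Grey hand tally counter, 58 x 60 x 36 mm, loose, to the right of the incubator. Origin: centre of its underside.
- jar: Small white specimen jar with a red screw lid, 47 mm wide, 53 mm tall, loose, to the right of the incubator. Origin: centre of its underside.

How it is judged:
On the way, in this order (a step that is already met when the one before it is completed fails the run):
1. the lid is tried by a pull while the release tab is still at rest: the catch takes at least 2 N, or the lid comes up free (value of joint release below 0.003 m and (contact force between keeper and catch above 2 N or value of joint lid above 0.1 rad)), for 0.1 s.
2. the lid is raised past 50 degrees by its handle (value of joint lid above 0.87 rad and contact force between the fingers and handle above 0.5 N), for 0.2 s.
At the end, for the whole second after the job is handed in: The lid stands still between 50 and 74 degrees (0.87 to 1.3 rad), carried by the fingers on its handle, through the last second (all of step 2 and value of joint lid below 1.3 rad and velocity of joint lid between -0.1 and 0.1 rad/s); the arm keeps its last pose, push and grip.
It fails at once if the catch is wrenched with more than 40 N (contact force between keeper and catch above 40 N).
It fails at once if the release tab is worked although the lid is free (value of joint release above 0.012 m and distance of pawl_nose from where it was at the start of the episode below 0.004 m).
It fails at once if the raised lid is let drop (velocity of joint lid below -2 rad/s and value of joint lid above 0.15 rad).
It fails at once if a thing beside the incubator is pushed by more than 30 mm (distance of any of cover_box, oil, counter, jar from where it was at the start of the episode above 0.03 m).
It also fails if it takes over 56 s, if anything falls off the work surface, if the arm or the gripper's body presses on something with over 40 N, if the wrist force passes 120 N, or if a joint passes its speed limit or range.

## Working session

There is one attempt and no reset: what is moved stays moved. The work goes in short steps, Python scripts to look and compute and a tool call to move; the robot and the scene stay as the last step left them, time stands still between calls to the robot, and variables do not carry over. Pictures are saved under pics/ and viewed, at most 10 in all, crops included, and the job is handed in when it is done.

Besides the shell and the picture viewer there is one more tool, called after "Request:" as name(argument=value, ...), one argument or row to a line, values as JSON. jog_arm: Moves the arm, as the interface text tells. Its arguments: {"type":"object","properties":{"motion":{"type":"array"}},"required":["motion"]}

```bash
mkdir -p pics
python3 - <<'E'
from cell import robot
import cv2, numpy as np, pickle
d={}
for n in("scene","top"):
    c=robot.camera(n); d[n]=c
    cv2.imwrite(f"pics/{n}0.png",c["img"][:,:,::-1]); print(n,c["origin"],c["attitude"].round(3).tolist(),c["mtx"].tolist())
pickle.dump(d,open("cams.pkl","wb"))
s=robot.sense(); print(s)
E
```

```text
scene [-0.03159627  0.62085908  0.71606907] [[-0.704, -0.392, 0.592], [-0.71, 0.396, -0.583], [-0.006, -0.831, -0.557]] [[414.73108029928454, 0.0, 249.71207138989766], [0.0, 414.73108029928454, 193.2476609161285], [0.0, 0.0, 1.0]]
top [ 0.40565307 -0.02771994  1.08593873] [[-0.018, -0.982, 0.189], [-1.0, 0.019, 0.003], [-0.006, -0.189, -0.982]] [[369.33415940840854, 0.0, 254.41651340767558], [0.0, 369.33415940840854, 193.6026967467594], [0.0, 0.0, 1.0]]
{'clock': 0.1, 'q': array([-1.31828495e+00,  1.81433890e-01,  1.60788348e+00, -2.01145648e-05,
        1.35382151e+00, -2.06306933e-01]), 'qvel': array([-0.00032971, -0.00095878, -0.0018684 , -0.00067772, -0.00059724,
        0.00100051]), 'tau': array([ 7.18624760e-04, -4.34819484e+01, -3.42695618e+01,  7.04874960e-02,
        3.40395968e-02, -3.56800797e-05]), 'tcp_pos': array([ 0.25453195, -0.51500497,  0.20413061]), 'tcp_rot': array([[ 8.96574618e-01,  4.42892527e-01, -4.05323670e-04],
       [ 4.42892613e-01, -8.96573425e-01,  1.49228457e-03],
       [ 2.97519252e-04, -1.51745932e-03, -9.99998804e-01]]), 'force': array([ 0.31686064, -1.1645999 , -0.11606986]), 'moment': array([-0.00160661, -0.0472349 ,  0.00898321]), 'grasp_force': 0.0, 'width': 0.08826160379872904}
```

View pics/scene0.png

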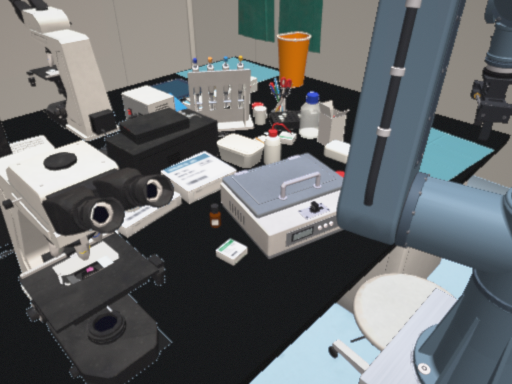

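View pics/top0.png

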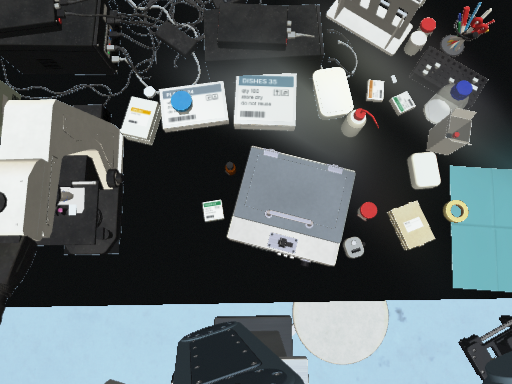

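The top view shows the incubator near pixels (228–355, 147–265), with the handle at about (267,213)–(310,225) and the tab near (286,243). I'll enlarge this region and segment it.

```bash
cat > h.py <<'E'
import numpy as np, cv2
def ray(c,px,z):
    v=c["attitude"]@np.linalg.solve(c["mtx"],np.array([px[0],px[1],1.]))
    o=np.array(c["origin"]); return o+v*(z-o[2])/v[2]
def proj(c,p):
    v=c["mtx"]@(c["attitude"].T@(np.array(p)-c["origin"])); return v[:2]/v[2]
E
python3 - <<'E'
import pickle,cv2,numpy as np
from h import *
d=pickle.load(open("cams.pkl","rb"));c=d["top"];im=c["img"]
hsv=cv2.cvtColor(im,cv2.COLOR_RGB2HSV)
for (x,y) in [(280,180),(250,200),(300,205),(245,235),(325,250)]: print((x,y),im[y,x],hsv[y,x])
roi=np.zeros(im.shape[:2],np.uint8); roi[140:272,222:362]=255
for nm,lo,hi in [("lid",(100,25,60),(125,140,200)),("body",(0,0,60),(180,255,255))]:
    m=cv2.inRange(hsv,lo,hi)&roi
    if nm=="body": m[:, 345:][95+140:]=0
    m=cv2.morphologyEx(m,cv2.MORPH_OPEN,np.ones((5,5)))
    k=max(cv2.findContours(m,0,2)[0],key=cv2.contourArea)
    r=cv2.minAreaRect(k); ap=cv2.approxPolyDP(cv2.convexHull(k),5,True)[:,0]
    print(nm,r,ap.tolist(),[ray(c,p,.112).round(4).tolist() for p in ap])
cr=cv2.resize(im[140:272,222:372],None,fx=5,fy=4.5,interpolation=cv2.INTER_CUBIC)
cr=cv2.resize(im[140:272,222:372],None,fx=4.5,fy=4.5,interpolation=cv2.INTER_CUBIC)
cv2.imwrite("pics/crop.png",cr[:,:,::-1])
s=d["scene"]["img"][150:255,215:355]
cv2.imwrite("pics/crops.png",cv2.resize(s,None,fx=5,fy=5,interpolation=cv2.INTER_CUBIC)[:,:,::-1])
E
```

```text
(280, 180) [136 146 156] [105  33 156]
(250, 200) [133 144 154] [104  35 154]
(300, 205) [131 141 151] [105  34 151]
(245, 235) [223 225 224] [ 75   2 225]
(325, 250) [224 225 224] [ 60   1 225]
lid ((294.88238525390625, 194.4705810546875), (109.1410140991211, 71.30547332763672), 14.03624439239502) [[251, 148], [353, 173], [339, 241], [235, 215]] [[0.7213, -0.0179, 0.112], [0.645, -0.2931, 0.112], [0.4628, -0.2439, 0.112], [0.5365, 0.0277, 0.112]]
body ((295.0588684082031, 191.76470947265625), (112.53652954101562, 130.48416137695312), 14.03624439239502) [[357, 140], [334, 265], [227, 237], [251, 146]] [[0.7384, -0.3105, 0.112], [0.4014, -0.2272, 0.112], [0.4787, 0.0492, 0.112], [0.7271, -0.018, 0.112]]
```

View pics/crop.png

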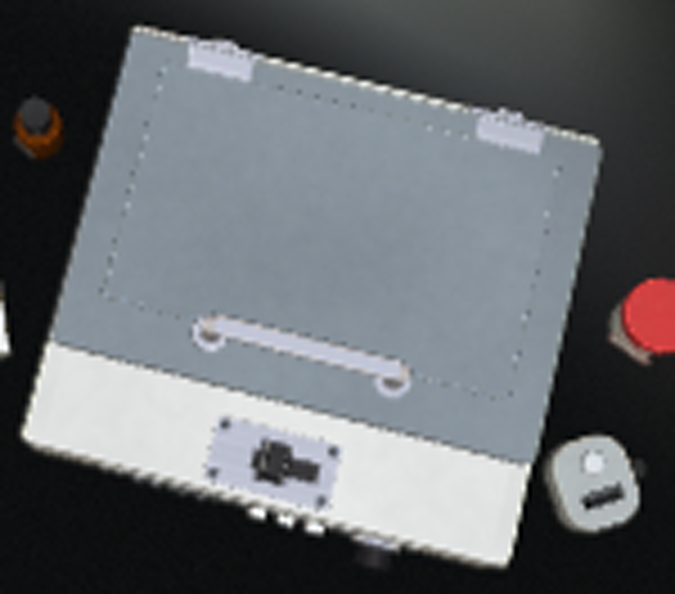

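View pics/crops.png

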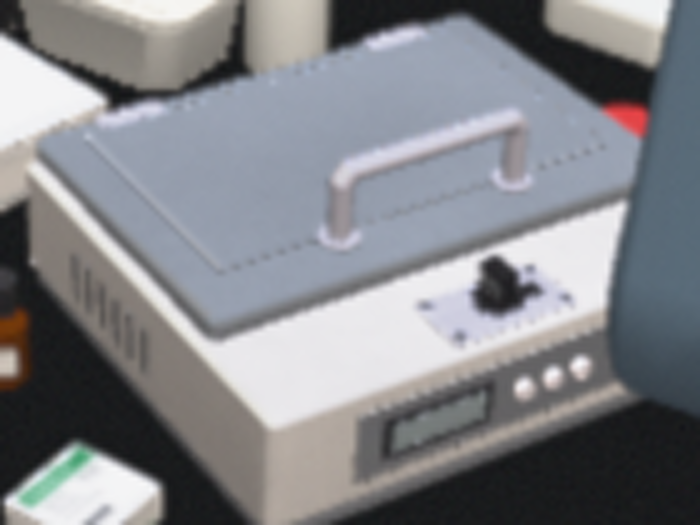

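The top crop shows the lid corners (crop px) at (135,28), (600,140), (528,465) and (50,343). The handle bar runs (215,325)–(402,368) and the tab is near (270,462), with its slot to the right. In the scene crop the bar runs from about (345,170) to (520,118), and the tab top is near (495,265).

```bash
cat >> h.py <<'E'
import pickle
d=pickle.load(open("cams.pkl","rb"))
E
python3 - <<'E'
from h import *
from scipy.optimize import least_squares
t,s=d["top"],d["scene"]
f=lambda x,y:((x+.5)/4.5-.5+222,(y+.5)/4.5-.5+140)
g=lambda x,y:((x+.5)/5-.5+215,(y+.5)/5-.5+150)
# (cam, pixel, incubator point)
obs=[(t,f(135,28),(.115,.148,.112)),(t,f(600,140),(.115,-.148,.112)),(t,f(528,465),(-.085,-.148,.112)),(t,f(50,343),(-.085,.148,.112)),
(t,f(308,347),(-.057,0,.1525)),(t,f(22,437),(-.145,.15,.09)),(t,f(508,566),(-.145,-.15,.09)),
(s,g(432,144),(-.057,0,.1525)),(s,g(270,430),(-.145,.15,.09)),(s,g(216,334),(-.085,.148,.112-.009)),]
def P(v,p):
    c,n=np.cos(v[2]),np.sin(v[2]); return np.array([v[0]+c*p[0]-n*p[1],v[1]+n*p[0]+c*p[1],p[2]])
R=lambda v:np.concatenate([proj(c,P(v,p))-px for c,px,p in obs])
r=least_squares(R,[.58,-.13,-.25],loss="soft_l1");v=r.x
print(v,R(v).reshape(-1,2).round(1).tolist())
print("handle",P(v,(-.057,0,.1525)),"tab",P(v,(-.12,0,.1155)),"hinge",P(v,(.115,0,.098)))
print("handle ray",ray(t,f(308,347),.1525),"tab ray",ray(t,f(268,460),.1155), ray(s,g(495,265),.1155), "bar ends",ray(t,f(215,325),.1525),ray(t,f(402,368),.1525))
E
```

```text
[ 0.57881199 -0.12797333 -0.26830114] [[-1.4, -0.5], [0.9, 0.3], [1.8, 0.0], [-1.3, -0.6], [-0.7, 0.1], [-1.0, 0.9], [0.5, 0.4], [0.3, -0.5], [0.6, -1.6], [-0.7, -0.3]]
handle [ 0.5238513  -0.11286298  0.1525    ] tab [ 0.46310527 -0.09616208  0.1155    ] hinge [ 0.68969759 -0.15845911  0.098     ]
handle ray [ 0.52398276 -0.11452107  0.1525    ] tab ray [ 0.46322545 -0.09237702  0.1155    ] [ 0.46312209 -0.09089937  0.1155    ] bar ends [ 0.53752443 -0.06234209  0.1525    ] [ 0.51107303 -0.16698982  0.1525    ]
```

```bash
cat >> h.py <<'E'
from scipy.spatial.transform import Rotation as Ro
def inc(p,v=(.5788,-.128,-.262)):
    c,n=np.cos(v[2]),np.sin(v[2]); return np.array([v[0]+c*p[0]-n*p[1],v[1]+n*p[0]+c*p[1],p[2]])
def down(yaw): # tool y along direction yaw, z down
    c,n=np.cos(yaw),np.sin(yaw); return np.array([[-n,c,0],[c,n,0],[0,0,-1.]])
def cmd(p,R,p0,R0):
    print("shift",(R0.T@(np.array(p)-p0)/.75).round(4).tolist(),"turn",(Ro.from_matrix(R0.T@R).as_rotvec()/np.pi).round(4).tolist())
E
python3 - <<'E'
from h import *
from cell import robot
s=robot.sense(); cmd((.524,-.113,.235),down(-.262),s["tcp_pos"],s["tcp_rot"])
E
```

```text
shift [0.5595, -0.3215, -0.0405] turn [-0.0004, -0.0003, -0.2706]
```

Request:
jog_arm(
  motion=[
    [-1, 0.07, -0.04, -0.04, 0, 0, -0.034],
    [-1, 0.14, -0.08, -0.04, 0, 0, -0.068],
    [-1, 0.21, -0.12, -0.04, 0, 0, -0.1],
    [-1, 0.28, -0.16, -0.04, 0, 0, -0.135],
    [-1, 0.35, -0.2, -0.04, 0, 0, -0.17],
    [-1, 0.42, -0.24, -0.04, 0, 0, -0.2],
    [-1, 0.5, -0.287, -0.04, 0, 0, -0.24],
    [-1, 0.5595, -0.3215, -0.04, 0, 0, -0.27],
  ],
)

```text
clock: 1.1
tcp_pos: [0.5248, -0.1115, 0.2347]
tcp_rot: [[0.257, 0.966, -0.0], [0.966, -0.257, 0.0], [-0.0, -0.0, -1.0]]
force: [0.3, -0.3, -0.7]
width: 0.0884
grasp_force: 0.0
```

Run:
```python
from h import *
from cell import robot
c=robot.camera("wrist"); pickle.dump(c,open("w1.pkl","wb")); cv2.imwrite("pics/w1.png",c["img"][:,:,::-1])
s=robot.sense(); print(s["clock"],s["tcp_pos"],s["tcp_rot"].round(3).tolist(),s["force"],c["origin"])
print(proj(c,inc((-.057,0,.1525))),proj(c,inc((-.057,.05,.1525))),proj(c,inc((-.057,-.05,.1525))),proj(c,inc((-.12,0,.1155))))
```

```text
1.15 [ 0.52735906 -0.10564095  0.23470715] [[0.25, 0.968, 0.002], [0.968, -0.25, 0.004], [0.004, 0.001, -1.0]] [-1.92570397  4.07858726 -0.57067166] [ 0.54739267 -0.03174558  0.41535262]
[255.77010925 186.27860323] [255.73861839 132.67428567] [255.79820969 234.11168777] [196.60506481 175.4771952 ]
```

View pics/w1.png

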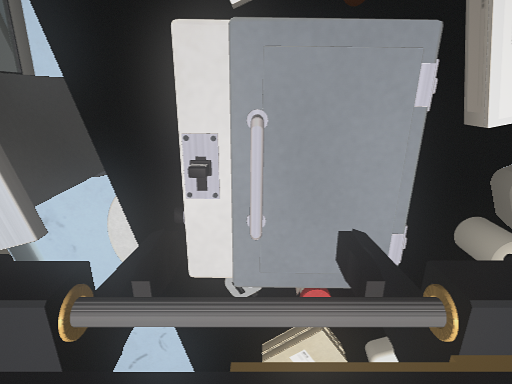

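The wrist view shows the bar vertical at col 257, rows 117–237, and the tab near (200,172) on its plate, cols 182–219 and rows 133–198. The arm was still settling, so I'll hold and measure again.

Request:
jog_arm(
  motion=[
    [-1, 0, 0, 0, 0, 0, 0],
    [-1, 0, 0, 0, 0, 0, 0],
    [-1, 0, 0, 0, 0, 0, 0],
    [-1, 0, 0, 0, 0, 0, 0],
    [-1, 0, 0, 0, 0, 0, 0],
    [-1, 0, 0, 0, 0, 0, 0],
    [-1, 0, 0, 0, 0, 0, 0],
    [-1, 0, 0, 0, 0, 0, 0],
  ],
)

```text
clock: 2.15
tcp_pos: [0.5241, -0.1135, 0.2349]
tcp_rot: [[0.261, 0.965, 0.0], [0.965, -0.261, 0.0], [0.0, 0.0, -1.0]]
force: [-0.2, 0.6, -0.3]
width: 0.0883
grasp_force: 0.0
```

Run:
```python
from h import *
from cell import robot
c=robot.camera("wrist"); pickle.dump(c,open("w1.pkl","wb"))
s=robot.sense(); print(s["clock"],s["tcp_pos"],s["tcp_rot"].round(3).tolist(),s["force"],c["origin"])
im=c["img"]; hsv=cv2.cvtColor(im,cv2.COLOR_RGB2HSV)
# bar: brighter than lid
b=cv2.inRange(im,(160,150,160),(255,255,255)); b[:,:236]=0;b[:,285:]=0;b[:100]=0;b[250:]=0
k=max(cv2.findContours(b,0,2)[0],key=cv2.contourArea); print("bar bbox",cv2.boundingRect(k))
xs=[(y,np.flatnonzero(b[y]).mean()) for y in range(140,215,10) if b[y].any()]; print(xs)
y0,y1=xs[0],xs[-1]
A=ray(c,(y0[1],y0[0]),.1525);B=ray(c,(y1[1],y1[0]),.1525); print(A,B,"yaw",np.arctan2(*(A-B)[[1,0]])-np.pi/2)
# tab: dark within plate
m=cv2.inRange(hsv[...,2],0,75); m[:135]=0;m[205:]=0;m[:,:180]=0;m[:,:][:,224:]=0
for q in cv2.findContours(m,0,2)[0]:
    if cv2.contourArea(q)>20: print("dark",cv2.boundingRect(q),cv2.minAreaRect(q))
print("pred bar",proj(c,inc((-.057,0,.1525))),[proj(c,inc((-.057,y,.1525))).round(1) for y in(.056,-.056)],"tab",[proj(c,inc((x,y,.1155))).round(1) for x,y in((-.12,0),(-.13,.006),(-.11,-.006))])
cr=im[100:260,150:300]; cv2.imwrite("pics/w1c.png",cv2.resize(cr,None,fx=3.7,fy=3.7,interpolation=cv2.INTER_CUBIC)[:,:,::-1])
```

```text
2.2 [ 0.5241217  -0.11346912  0.23491789] [[0.261, 0.965, -0.0], [0.965, -0.261, -0.0], [-0.0, 0.0, -1.0]] [-0.08524778  0.13077099 -0.11855687] [ 0.54697658 -0.03383458  0.41555779]
bar bbox (246, 107, 22, 131)
[(140, np.float64(255.5)), (150, np.float64(255.5)), (160, np.float64(255.5)), (170, np.float64(255.5)), (180, np.float64(255.5)), (190, np.float64(255.5)), (200, np.float64(255.5)), (210, np.float64(255.5))]
[ 0.53428253 -0.07324409  0.1525    ] [ 0.51646418 -0.13851804  0.1525    ] yaw -0.2664853613176601
dark (180, 162, 4, 43) ((181.5, 183.0), (3.0, 42.0), 0.0)
dark (189, 159, 22, 18) ((199.5, 167.5), (17.0, 21.0), 90.0)
pred bar [255.8897654  184.06806203] [array([255.6, 123.3]), array([256.1, 237.5])] tab [array([196.6, 173.7]), array([186.7, 168.2]), array([206.4, 179.1])]
```

View pics/w1c.png

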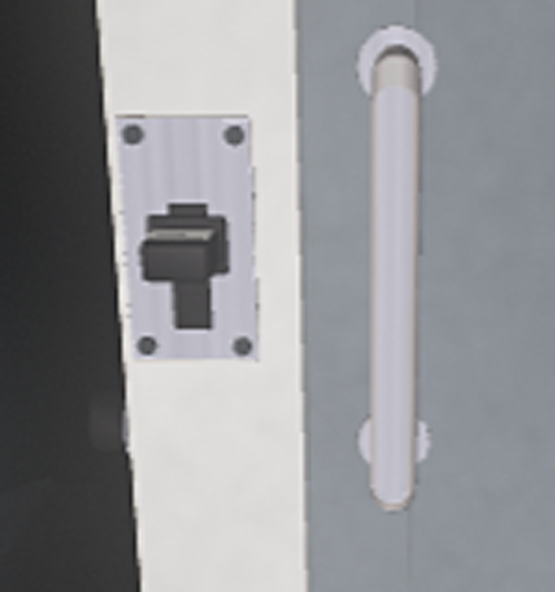

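The bar and yaw agree with the estimate to within 1 mm. The tab sits about 5 mm toward +y from the model. I'm descending onto the bar.

Request:
jog_arm(
  motion=[
    [-1, 0, -0.001, 0.03, 0, 0, 0],
    [-1, 0, -0.001, 0.065, 0, 0, 0],
    [-1, 0, -0.001, 0.1, 0, 0, 0],
    [-1, 0, -0.001, 0.12, 0, 0, 0],
    [-1, 0, -0.001, 0.13, 0, 0, 0],
    [-1, 0, -0.001, 0.135, 0, 0, 0],
    [-1, 0, -0.001, 0.135, 0, 0, 0],
    [-1, 0, -0.001, 0.135, 0, 0, 0],
  ],
)

```text
clock: 3.2
tcp_pos: [0.5239, -0.1135, 0.1344]
tcp_rot: [[0.261, 0.965, 0.001], [0.965, -0.261, -0.001], [-0.0, 0.001, -1.0]]
force: [-0.3, 0.1, 0.1]
width: 0.0883
grasp_force: 0.0
```

Request:
jog_arm(
  motion=[
    [1, 0, 0, 0, 0, 0, 0],
    [1, 0, 0, 0, 0, 0, 0],
    [1, 0, 0, 0, 0, 0, 0],
    [1, 0, 0, 0, 0, 0, 0],
    [1, 0, 0, 0, 0, 0, 0],
    [1, 0, 0, 0, 0, 0, 0],
    [1, 0, 0, 0, 0, 0, 0],
    [1, 0, 0, 0, 0, 0, 0],
  ],
)

```text
clock: 4.2
tcp_pos: [0.5234, -0.1133, 0.1337]
tcp_rot: [[0.261, 0.965, 0.0], [0.965, -0.261, -0.0], [-0.0, 0.0, -1.0]]
force: [0.1, -0.4, 0.6]
width: 0.0102
grasp_force: 0.0
```

Run:
```python
from h import *
from cell import robot
c=robot.camera("wrist"); e=robot.camera("scene")
s=robot.sense(); print(s["clock"],s["tcp_pos"],s["width"],s["grasp_force"],s["force"])
a=cv2.resize(e["img"][120:250,200:360],(640,520),interpolation=cv2.INTER_CUBIC)
cv2.imwrite("pics/g1.png",a[:,:,::-1])
```

```text
4.3 [ 0.52339009 -0.11328936  0.1336477 ] 0.0022586028778445624 0.0 [-0.74587236 -0.16526756 -0.50298226]
```

View pics/g1.png

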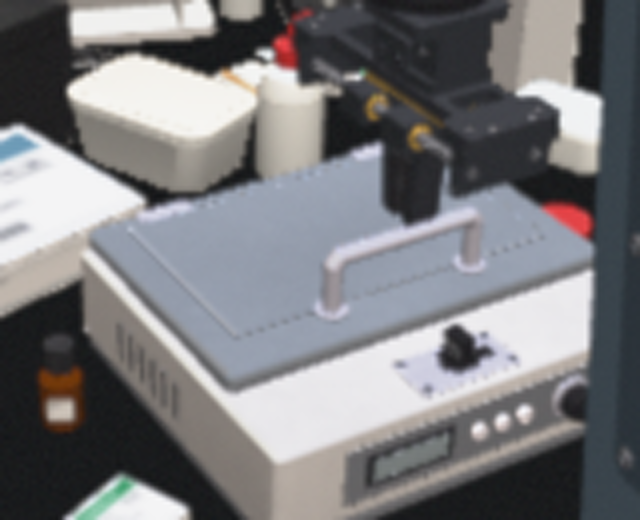

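Run:
```python
from h import *
from cell import robot
e=d["scene"]; s=robot.sense()
print((proj(e,s["tcp_pos"])-[200,120])*4,(proj(e,s["tcp_pos"]+[0,0,.019])-[200,120])*4,(proj(e,inc((-.057,0,.1525)))-[200,120])*4)
w=pickle.load(open("w1.pkl","rb"))
# triangulate bar ends: wrist vs scene vs top  (plane through bar seen in wrist/top & ray in scene)
def line(c,p):
    v=c["attitude"]@np.linalg.solve(c["mtx"],[p[0],p[1],1.]); return np.array(c["origin"]),v/np.linalg.norm(v)
def tri(L):
    A=sum(np.eye(3)-np.outer(v,v) for o,v in L);b=sum((np.eye(3)-np.outer(v,v))@o for o,v in L); return np.linalg.solve(A,b)
# plane of the bar in the wrist image intersected by scene rays at the bar
o,v1=line(w,(255.5,140));_,v2=line(w,(255.5,210)); n=np.cross(v1,v2)
for px in [(215+345/5,150+170/5),(215+520/5,150+118/5),(200+400/4-.4,120+241/4)]:
    q,v=line(e,px); print("bar pt",q+v*(n@(o-q))/(n@v))
```

```text
[404.34137848 256.07776156] [406.19549982 231.24363323] [405.70017354 231.26585284]
bar pt [ 0.5375809  -0.06112108  0.15101292]
bar pt [ 0.50843766 -0.16780726  0.14825855]
bar pt [ 0.52483376 -0.10771149  0.14707449]
```

Run:
```python
from h import *
from cell import robot
w=robot.camera("wrist"); e=robot.camera("scene"); t=robot.camera("top"); s=robot.sense()
print(robot.grasp_offset,s["q"],s["tcp_pos"],s["width"],s["grasp_force"])
def mark(c,x0,y0,ww,hh,k):
    a=cv2.resize(c["img"][y0:y0+hh,x0:x0+ww],None,fx=k,fy=k,interpolation=cv2.INTER_CUBIC)
    for p,col in((s["tcp_pos"],(255,0,0)),(s["tcp_pos"]+[0,0,.019],(0,255,0))):
        u=(proj(c,p)-[x0,y0]+.5)*k; cv2.circle(a,tuple(int(i) for i in u),3,col,1)
    return a
A=mark(e,270,140,60,60,6); B=mark(t,250,190,60,60,6); 
C=cv2.resize(w["img"],(320,240)); B=np.hstack([A,B]); C=np.vstack([B,np.hstack([C,mark(w,180,110,160,96,2.5)])[:, :720] if 0 else np.zeros((240,720,3),np.uint8)])
C[360:,:320]=cv2.resize(w["img"],(320,240)); C[360:,320:720]=mark(w,180,110,160,96,2.5)
cv2.imwrite("pics/g2.png",C[:,:,::-1])
```

```text
0.0187 [-4.35026705e-01  1.69670830e-01  1.77246256e+00 -3.68935596e-06
  1.19946569e+00 -1.71238876e-01] [ 0.52338741 -0.1133305   0.13366871] 0.00014168484382516192 0.0
```

View pics/g2.png

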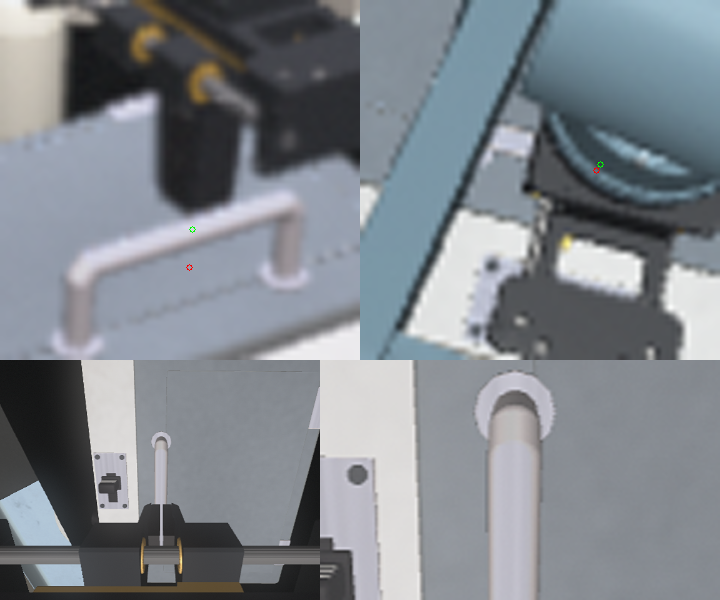

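The fingers have closed above the bar: their visible tips, at panel (200,212), sit higher than the red TCP mark at (190,267). I'll check this offset in the wrist view, where the tips are near wrist px (257,235).

Run:
```python
from h import *
from cell import robot
w=robot.camera("wrist"); s=robot.sense()
print(s["width"],s["grasp_force"],s["force"],s["moment"],s["tau"])
for k in(0,.01,.02,.03,.04,.05):
    print(k,proj(w,s["tcp_pos"]+[0,0,k]), proj(w,s["tcp_pos"]+[0,0,k]+s["tcp_rot"][:,0]*.009))
g=cv2.cvtColor(w["img"],cv2.COLOR_RGB2GRAY)
for col in (240,248,264,272): print(col,[(r,int(g[r,col])) for r in range(212,292,3)])
print(w["origin"],w["attitude"].round(3).tolist(),s["tcp_rot"].round(3).tolist())
```

```text
0.0004949697042651187 0.0 [ 0.00788894  0.54732599 -0.17174362] [-0.10465905 -0.06322102 -0.00752891] [ 1.38345222e-03 -4.03047931e+01 -3.16988575e+01  6.81304280e-02
  2.82394019e-02  3.00966701e-05]
0 [255.81002346 220.956394  ] [255.77571314 208.55067703]
0.01 [255.71490281 227.50055935] [255.67738087 214.55885705]
0.02 [255.60966602 234.74070074] [255.56842255 221.21629736]
0.03 [255.49260867 242.79407979] [255.44701737 228.63425033]
0.04 [255.36162067 251.80586811] [255.31090334 236.95092592]
0.05 [255.21405791 261.95797627] [255.15723501 246.34018328]
240 [(212, 149), (215, 148), (218, 145), (221, 145), (224, 145), (227, 146), (230, 56), (233, 61), (236, 61), (239, 60), (242, 58), (245, 59), (248, 57), (251, 55), (254, 52), (257, 52), (260, 49), (263, 49), (266, 48), (269, 46), (272, 45), (275, 44), (278, 43), (281, 66), (284, 74), (287, 71), (290, 71)]
248 [(212, 172), (215, 172), (218, 173), (221, 172), (224, 175), (227, 174), (230, 184), (233, 56), (236, 57), (239, 55), (242, 54), (245, 54), (248, 53), (251, 51), (254, 50), (257, 49), (260, 48), (263, 46), (266, 45), (269, 4
[... 173 characters left out ...]
3, 55), (236, 53), (239, 53), (242, 50), (245, 49), (248, 48), (251, 47), (254, 46), (257, 45), (260, 44), (263, 43), (266, 42), (269, 41), (272, 42), (275, 40), (278, 38), (281, 67), (284, 74), (287, 74), (290, 73)]
272 [(212, 142), (215, 144), (218, 143), (221, 141), (224, 141), (227, 143), (230, 104), (233, 69), (236, 53), (239, 51), (242, 50), (245, 48), (248, 47), (251, 46), (254, 46), (257, 44), (260, 44), (263, 43), (266, 41), (269, 41), (272, 38), (275, 40), (278, 38), (281, 65), (284, 74), (287, 74), (290, 73)]
[ 0.54624968 -0.03368072  0.31430836] [[0.965, -0.248, -0.082], [-0.261, -0.916, -0.303], [0.0, 0.314, -0.949]] [[0.261, 0.965, 0.0], [0.965, -0.261, 0.0], [0.0, -0.0, -1.0]]
```

Two views agree, as does the full closure: the real fingertips sit about 31 mm above the reported TCP. I'll open, then descend in two stages, watching the force.

Request:
jog_arm(
  motion=[
    [-1, 0, 0, 0, 0, 0, 0],
    [-1, 0, 0, 0, 0, 0, 0],
    [-1, 0, 0, 0, 0, 0, 0],
    [-1, 0, 0, 0, 0, 0, 0],
    [-1, 0, 0, 0, 0, 0, 0],
    [-1, 0, 0, 0, 0, 0, 0],
    [-1, 0, 0, 0, 0, 0, 0],
    [-1, 0, 0, 0, 0, 0, 0],
  ],
)

```text
clock: 5.5
tcp_pos: [0.5234, -0.1133, 0.1337]
tcp_rot: [[0.261, 0.965, -0.0], [0.965, -0.261, 0.0], [0.0, -0.0, -1.0]]
force: [-0.0, -0.0, -0.3]
width: 0.0784
grasp_force: 0.0
```

Request:
jog_arm(
  motion=[
    [-1, 0, 0, 0, 0, 0, 0],
    [-1, 0, 0, 0, 0, 0, 0],
    [-1, 0, 0, 0.005, 0, 0, 0],
    [-1, 0, 0, 0.01, 0, 0, 0],
    [-1, 0, 0, 0.015, 0, 0, 0],
    [-1, 0, 0, 0.02, 0, 0, 0],
    [-1, 0, 0, 0.025, 0, 0, 0],
    [-1, 0, 0, 0.025, 0, 0, 0],
  ],
)

```text
clock: 6.5
tcp_pos: [0.5231, -0.1132, 0.1145]
tcp_rot: [[0.261, 0.965, -0.001], [0.965, -0.261, 0.0], [0.0, -0.001, -1.0]]
force: [-1.3, -0.2, -0.1]
width: 0.0881
grasp_force: 0.0
```

Run:
```python
from h import *
from cell import robot
e=robot.camera("scene"); w=robot.camera("wrist"); s=robot.sense()
print(s["clock"],s["tcp_pos"],s["width"],s["force"])
k=5;x0,y0=240,130
a=cv2.resize(e["img"][y0:y0+90,x0:x0+90],None,fx=k,fy=k,interpolation=cv2.INTER_CUBIC)
for p,col in((s["tcp_pos"],(255,0,0)),(s["tcp_pos"]+[0,0,.031],(0,255,0))):
    for j in(-.044,0,.044):
        u=(proj(e,p+j*s["tcp_rot"][:,1])-[x0,y0]+.5)*k; cv2.circle(a,tuple(int(i) for i in u),3,col,1)
b=w["img"][100:280,110:400]
for kk,col in((0,(255,0,0)),(.031,(0,255,0))):
    for j in(-.044,0,.044):
        u=proj(w,s["tcp_pos"]+[0,0,kk]+j*s["tcp_rot"][:,1])-[110,100]
        cv2.circle(b:=np.ascontiguousarray(b),tuple(int(i) for i in u),2,col,1)
o=np.zeros((600,800,3),np.uint8); o[:450,:450]=a; o[450-180:450,480:770]=b
cv2.imwrite("pics/g3.png",o[:,:,::-1])
```

```text
6.6 [ 0.52342197 -0.11332189  0.11493228] 0.08815179067798662 [-0.20599213  0.56510239  0.3126336 ]
```

View pics/g3.png

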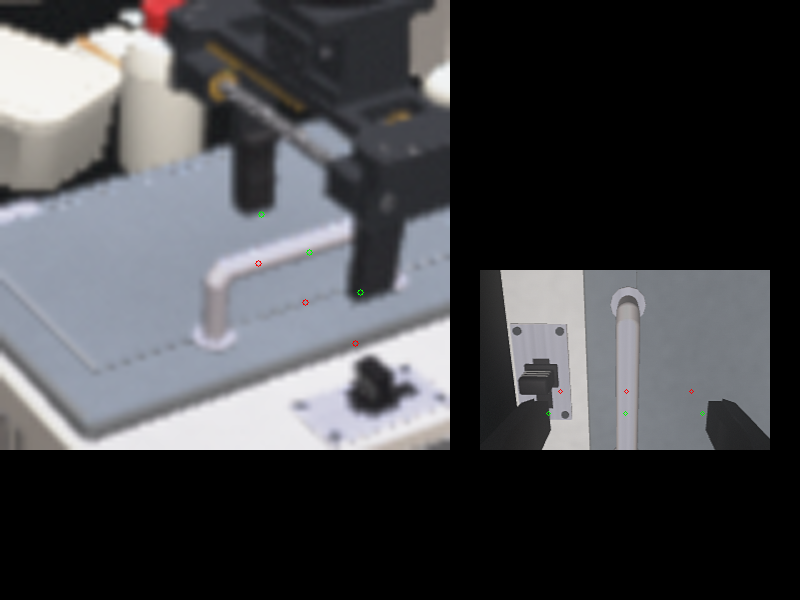

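The green marks, 31 mm above the reported TCP, coincide with the real tips in both views: scene panel (262,214) and (365,294), wrist panel (548,413) and (703,410). I'll descend 12 mm more and grip.

Request:
jog_arm(
  motion=[
    [-1, 0, 0, 0.005, 0, 0, 0],
    [-1, 0, 0, 0.01, 0, 0, 0],
    [-1, 0, 0, 0.015, 0, 0, 0],
    [1, 0, 0, 0.016, 0, 0, 0],
    [1, 0, 0, 0.016, 0, 0, 0],
    [1, 0, 0, 0.016, 0, 0, 0],
    [1, 0, 0, 0.016, 0, 0, 0],
    [1, 0, 0, 0.016, 0, 0, 0],
  ],
)

```text
clock: 7.6
tcp_pos: [0.5235, -0.1134, 0.103]
tcp_rot: [[0.261, 0.965, 0.0], [0.965, -0.261, -0.0], [-0.0, 0.0, -1.0]]
force: [-0.1, -0.5, -0.1]
width: 0.0405
grasp_force: 0.0
```

Request:
jog_arm(
  motion=[
    [1, 0, 0, 0, 0, 0, 0],
    [1, 0, 0, 0, 0, 0, 0],
    [1, 0, 0, 0, 0, 0, 0],
    [1, 0, 0, 0, 0, 0, 0],
    [1, 0, 0, 0, 0, 0, 0],
    [1, 0, 0, 0, 0, 0, 0],
    [1, 0, 0, 0, 0, 0, 0],
    [1, 0, 0, 0, 0, 0, 0],
  ],
)

```text
clock: 8.6
tcp_pos: [0.5228, -0.1131, 0.1028]
tcp_rot: [[0.261, 0.965, -0.001], [0.965, -0.261, 0.0], [0.0, -0.001, -1.0]]
force: [-5.5, 1.0, 3.1]
width: 0.0109
grasp_force: 30.0
```

The bar is gripped (30 N). Now the gentle tug: 4 mm up.

Request:
jog_arm(
  motion=[
    [1, 0, 0, -0.001, 0, 0, 0],
    [1, 0, 0, -0.002, 0, 0, 0],
    [1, 0, 0, -0.003, 0, 0, 0],
    [1, 0, 0, -0.004, 0, 0, 0],
    [1, 0, 0, -0.0053, 0, 0, 0],
    [1, 0, 0, -0.0053, 0, 0, 0],
    [1, 0, 0, -0.0053, 0, 0, 0],
    [1, 0, 0, -0.0053, 0, 0, 0],
  ],
)

```text
clock: 9.6
tcp_pos: [0.5237, -0.1134, 0.106]
tcp_rot: [[0.261, 0.965, 0.001], [0.965, -0.261, 0.0], [0.0, 0.001, -1.0]]
force: [4.7, -1.8, -14.4]
width: 0.0111
grasp_force: 29.7
```

Request:
jog_arm(
  motion=[
    [1, 0, 0, -0.001, 0, 0, 0],
    [1, 0, 0, -0.002, 0, 0, 0],
    [1, 0, 0, -0.002, 0, 0, 0],
    [1, 0, 0, -0.002, 0, 0, 0],
    [1, 0, 0, -0.002, 0, 0, 0],
    [1, 0, 0, -0.002, 0, 0, 0],
    [1, 0, 0, -0.002, 0, 0, 0],
    [1, 0, 0, -0.002, 0, 0, 0],
  ],
)

```text
clock: 10.6
tcp_pos: [0.524, -0.1135, 0.1069]
tcp_rot: [[0.261, 0.965, 0.001], [0.965, -0.261, -0.0], [0.0, 0.001, -1.0]]
force: [9.1, -2.7, -21.3]
width: 0.011
grasp_force: 29.7
```

The catch holds: the force grew from 14 N to 21 N over 1 mm of rise. I'll lower, release, back off, and locate the tab.

Request:
jog_arm(
  motion=[
    [1, 0, 0, 0.002, 0, 0, 0],
    [1, 0, 0, 0.004, 0, 0, 0],
    [1, 0, 0, 0.006, 0, 0, 0],
    [1, 0, 0, 0.0073, 0, 0, 0],
    [1, 0, 0, 0.0073, 0, 0, 0],
    [1, 0, 0, 0.0073, 0, 0, 0],
    [-1, 0, 0, 0.0073, 0, 0, 0],
    [-1, 0, 0, 0.0073, 0, 0, 0],
  ],
)

```text
clock: 11.6
tcp_pos: [0.5249, -0.1138, 0.1041]
tcp_rot: [[0.261, 0.965, 0.003], [0.965, -0.261, -0.001], [-0.0, 0.004, -1.0]]
force: [-0.0, -0.1, -0.3]
width: 0.0285
grasp_force: 0.0
```

Request:
jog_arm(
  motion=[
    [-1, 0, 0, 0, 0, 0, 0],
    [-1, 0, 0, 0, 0, 0, 0],
    [-1, 0, 0, 0, 0, 0, 0],
    [-1, 0, 0, -0.02, 0, 0, 0],
    [-1, 0, 0, -0.05, 0, 0, 0],
    [-1, 0, 0, -0.08, 0, 0, 0],
    [-1, 0, 0, -0.1, 0, 0, 0],
    [-1, 0, 0, -0.1, 0, 0, 0],
  ],
)

```text
clock: 12.6
tcp_pos: [0.5243, -0.1137, 0.1796]
tcp_rot: [[0.261, 0.965, 0.003], [0.965, -0.261, -0.001], [-0.001, 0.003, -1.0]]
force: [0.3, -0.1, 0.2]
width: 0.088
grasp_force: 0.0
```

Run:
```python
from h import *
from cell import robot
s=robot.sense(); print(s["clock"],s["tcp_pos"],s["force"],s["width"])
w=pickle.load(open("w1.pkl","rb")); tab=ray(w,(197.5,168.6),.1155); print("tab",tab,inc((-.12,0,.1155)),"in tool",s["tcp_rot"].T@(tab-s["tcp_pos"]))
cmd((tab[0],tab[1],s["tcp_pos"][2]),down(-.262+np.pi/2),s["tcp_pos"],s["tcp_rot"])
```

```text
12.6 [ 0.52433599 -0.11373141  0.17961819] [ 0.30672709 -0.11498367  0.24814824] 0.08804713014717289
tab [ 0.46559175 -0.09186787  0.1155    ] [ 0.46289513 -0.09691846  0.1155    ] in tool [ 0.00583051 -0.06261149  0.06392064]
shift [0.0077, -0.0832, -0.0003] turn [0.0006, 0.0009, -0.5005]
```

Request:
jog_arm(
  motion=[
    [-1, 0.001, -0.01, 0, 0, 0, -0.05],
    [-1, 0.002, -0.02, 0, 0, 0, -0.1],
    [-1, 0.003, -0.035, 0, 0, 0, -0.15],
    [-1, 0.005, -0.05, 0, 0, 0, -0.2],
    [-1, 0.006, -0.065, 0, 0, 0, -0.25],
    [-1, 0.007, -0.08, 0, 0, 0, -0.3],
    [-1, 0.0077, -0.083, 0, 0, 0, -0.35],
    [-1, 0.0077, -0.083, 0, 0, 0, -0.4],
  ],
)

```text
clock: 13.6
tcp_pos: [0.464, -0.0911, 0.177]
tcp_rot: [[-0.84, 0.542, -0.001], [0.542, 0.84, 0.001], [0.002, -0.0, -1.0]]
force: [0.3, 0.3, 0.5]
width: 0.0882
grasp_force: 0.0
```

Request:
jog_arm(
  motion=[
    [-1, 0, 0, 0, 0, 0, -0.04],
    [-1, 0, 0, 0, 0, 0, -0.08],
    [-1, 0, 0, 0, 0, 0, -0.1],
    [-1, 0, 0, 0, 0, 0, -0.1],
    [-1, 0, 0, 0, 0, 0, -0.1],
    [-1, 0, 0, 0, 0, 0, -0.1],
    [-1, 0, 0, 0, 0, 0, -0.1],
    [-1, 0, 0, 0, 0, 0, -0.1],
  ],
)

```text
clock: 14.6
tcp_pos: [0.4648, -0.0915, 0.1779]
tcp_rot: [[-0.965, 0.261, -0.0], [0.261, 0.965, 0.0], [0.0, 0.0, -1.0]]
force: [-1.1, -0.1, 0.4]
width: 0.0881
grasp_force: 0.0
```

Run:
```python
from h import *
from cell import robot
w=robot.camera("wrist"); s=robot.sense(); print(s["clock"],s["tcp_pos"],s["tcp_rot"].round(3).tolist(),s["force"])
k=2
b=cv2.resize(w["img"],(800,600))
f=800/512
for kk,col in((.031,(0,255,0)),):
    for j in(-.044,0,.044):
        u=(proj(w,s["tcp_pos"]+[0,0,kk]+j*s["tcp_rot"][:,1])+.5)*f; cv2.circle(b,tuple(int(i) for i in u),3,col,1)
u=(proj(w,[.4656,-.0919,.1155])+.5)*f; cv2.circle(b,tuple(int(i) for i in u),4,(255,0,0),1)
cv2.imwrite("pics/t1.png",b[:,:,::-1]); pickle.dump(w,open("w2.pkl","wb"))
```

```text
14.65 [ 0.46482753 -0.09152832  0.17794964] [[-0.965, 0.261, 0.0], [0.261, 0.965, -0.0], [-0.0, 0.0, -1.0]] [ 0.36905031  0.03324774 -0.58004814]
```

View pics/t1.png

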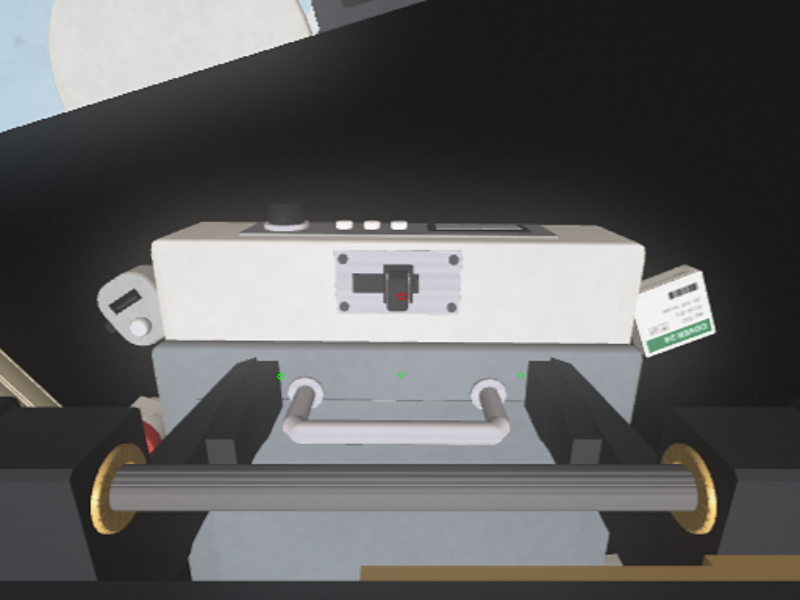

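The wrist view shows the tab at (400,293), centred laterally between the tips at (281,376) and (521,376), with the slot leading left (incubator right). I'll descend and grip the tab.

Request:
jog_arm(
  motion=[
    [-1, 0, 0, 0.03, 0, 0, 0],
    [-1, 0, 0, 0.06, 0, 0, 0],
    [-1, 0, 0, 0.09, 0, 0, 0],
    [-1, 0, 0, 0.11, 0, 0, 0],
    [-1, 0, 0, 0.125, 0, 0, 0],
    [-1, 0, 0, 0.135, 0, 0, 0],
    [-1, 0, 0, 0.141, 0, 0, 0],
    [-1, 0, 0, 0.141, 0, 0, 0],
  ],
)

```text
clock: 15.65
tcp_pos: [0.4648, -0.0915, 0.0722]
tcp_rot: [[-0.965, 0.261, -0.0], [0.261, 0.965, 0.0], [0.0, 0.0, -1.0]]
force: [0.2, -0.1, 1.1]
width: 0.0883
grasp_force: 0.0
```

Request:
jog_arm(
  motion=[
    [1, 0, 0, 0, 0, 0, 0],
    [1, 0, 0, 0, 0, 0, 0],
    [1, 0, 0, 0, 0, 0, 0],
    [1, 0, 0, 0, 0, 0, 0],
    [1, 0, 0, 0, 0, 0, 0],
    [1, 0, 0, 0, 0, 0, 0],
    [1, 0, 0, 0, 0, 0, 0],
    [1, 0, 0, 0, 0, 0, 0],
  ],
)

```text
clock: 16.65
tcp_pos: [0.464, -0.0946, 0.0722]
tcp_rot: [[-0.966, 0.259, -0.002], [0.259, 0.966, -0.006], [0.0, -0.006, -1.0]]
force: [-3.4, -10.4, -1.5]
width: 0.0114
grasp_force: 30.0
```

Request:
jog_arm(
  motion=[
    [1, 0, -0.005, 0, 0, 0, 0],
    [1, 0, -0.01, 0, 0, 0, 0],
    [1, 0, -0.015, 0, 0, 0, 0],
    [1, 0, -0.02, 0, 0, 0, 0],
    [1, 0, -0.025, 0, 0, 0, 0],
    [1, 0, -0.029, 0, 0, 0, 0],
    [1, 0, -0.029, 0, 0, 0, 0],
    [1, 0, -0.029, 0, 0, 0, 0],
  ],
)

```text
clock: 17.65
tcp_pos: [0.4599, -0.1091, 0.0721]
tcp_rot: [[-0.965, 0.261, 0.002], [0.261, 0.965, 0.006], [0.0, 0.006, -1.0]]
force: [5.0, 18.5, 2.9]
width: 0.0116
grasp_force: 30.0
```

The tab travelled 15 mm and hit its stop. I'll relax, open, rise and turn back.

Request:
jog_arm(
  motion=[
    [1, 0, 0.003, 0, 0, 0, 0],
    [1, 0, 0.005, 0, 0, 0, 0],
    [-1, 0, 0.005, 0, 0, 0, 0],
    [-1, 0, 0.005, 0, 0, 0, 0],
    [-1, 0, 0.005, 0, 0, 0, 0],
    [-1, 0, 0.005, 0, 0, 0, 0],
    [-1, 0, 0.005, 0, 0, 0, 0],
    [-1, 0, 0.005, 0, 0, 0, 0],
  ],
)

```text
clock: 18.65
tcp_pos: [0.4601, -0.1089, 0.0722]
tcp_rot: [[-0.965, 0.261, -0.0], [0.261, 0.965, -0.0], [0.0, -0.0, -1.0]]
force: [0.4, -0.4, 0.0]
width: 0.0698
grasp_force: 0.0
```

Request:
jog_arm(
  motion=[
    [-1, 0, 0, -0.02, 0, 0, 0],
    [-1, 0, 0, -0.06, 0, 0, 0],
    [-1, 0, 0, -0.1, 0, 0, 0],
    [-1, 0, 0, -0.14, 0, 0, 0.03],
    [-1, 0, 0, -0.145, 0, 0, 0.08],
    [-1, 0, 0, -0.145, 0, 0, 0.13],
    [-1, 0, 0, -0.145, 0, 0, 0.18],
    [-1, 0, 0, -0.145, 0, 0, 0.2],
  ],
)

```text
clock: 19.65
tcp_pos: [0.4603, -0.109, 0.1821]
tcp_rot: [[-0.625, 0.78, 0.001], [0.78, 0.625, -0.001], [-0.001, 0.001, -1.0]]
force: [0.2, 0.7, 0.9]
width: 0.088
grasp_force: 0.0
```

Run:
```python
from h import *
from cell import robot
c=robot.camera("wrist")
s=robot.sense(); print(s["clock"],s["tcp_pos"],s["tcp_rot"].round(3).tolist(),s["width"])
cmd((.5238,-.1134,.180),down(-.264),s["tcp_pos"],s["tcp_rot"])
```

```text
19.7 [ 0.46033914 -0.10895463  0.18207642] [[-0.624, 0.781, 0.001], [0.781, 0.624, -0.001], [-0.001, 0.001, -1.0]] 0.08818851817648159
shift [-0.0574, 0.0624, 0.0029] turn [0.0003, 0.0003, 0.2986]
```

Request:
jog_arm(
  motion=[
    [-1, -0.01, 0.01, 0, 0, 0, 0.05],
    [-1, -0.02, 0.02, 0, 0, 0, 0.1],
    [-1, -0.03, 0.035, 0, 0, 0, 0.15],
    [-1, -0.045, 0.05, 0, 0, 0, 0.2],
    [-1, -0.0574, 0.0624, 0.003, 0, 0, 0.25],
    [-1, -0.0574, 0.0624, 0.003, 0, 0, 0.2985],
    [-1, -0.0574, 0.0624, 0.003, 0, 0, 0.2985],
    [-1, -0.0574, 0.0624, 0.003, 0, 0, 0.2985],
  ],
)

```text
clock: 20.7
tcp_pos: [0.5235, -0.1131, 0.1792]
tcp_rot: [[0.253, 0.967, 0.0], [0.967, -0.253, -0.0], [-0.0, 0.0, -1.0]]
force: [0.3, -0.1, 0.1]
width: 0.0879
grasp_force: 0.0
```

Request:
jog_arm(
  motion=[
    [-1, 0, 0, 0.02, 0, 0, 0],
    [-1, 0, 0, 0.045, 0, 0, 0],
    [-1, 0, 0, 0.07, 0, 0, 0],
    [-1, 0, 0, 0.09, 0, 0, 0],
    [-1, 0, 0, 0.1, 0, 0, 0],
    [-1, 0, 0, 0.1027, 0, 0, 0],
    [1, 0, 0, 0.1027, 0, 0, 0],
    [1, 0, 0, 0.1027, 0, 0, 0],
  ],
)

```text
clock: 21.7
tcp_pos: [0.524, -0.1132, 0.1023]
tcp_rot: [[0.256, 0.967, 0.001], [0.967, -0.256, -0.001], [-0.0, 0.001, -1.0]]
force: [-1.5, 1.0, -0.4]
width: 0.0701
grasp_force: 0.0
```

Request:
jog_arm(
  motion=[
    [1, 0, 0, 0, 0, 0, 0],
    [1, 0, 0, 0, 0, 0, 0],
    [1, 0, 0, 0, 0, 0, 0],
    [1, 0, 0, 0, 0, 0, 0],
    [1, 0, 0, 0, 0, 0, 0],
    [1, 0, 0, 0, 0, 0, 0],
    [1, 0, 0, 0, 0, 0, 0],
    [1, 0, 0, 0, 0, 0, 0],
  ],
)

```text
clock: 22.7
tcp_pos: [0.5228, -0.1128, 0.1015]
tcp_rot: [[0.256, 0.967, -0.002], [0.967, -0.256, 0.0], [0.0, -0.002, -1.0]]
force: [-4.8, 0.3, 2.5]
width: 0.0106
grasp_force: 30.0
```

Request:
jog_arm(
  motion=[
    [1, 0, 0.0003, -0.001, 0, 0, 0],
    [1, 0, 0.0006, -0.002, 0, 0, 0],
    [1, 0, 0.001, -0.003, 0, 0, 0],
    [1, 0, 0.0013, -0.004, 0, 0, 0],
    [1, 0, 0.0017, -0.0053, 0, 0, 0],
    [1, 0, 0.0017, -0.0053, 0, 0, 0],
    [1, 0, 0.0017, -0.0053, 0, 0, 0],
    [1, 0, 0.0017, -0.0053, 0, 0, 0],
  ],
)

```text
clock: 23.7
tcp_pos: [0.5239, -0.1131, 0.105]
tcp_rot: [[0.256, 0.967, -0.002], [0.967, -0.256, 0.001], [0.0, -0.002, -1.0]]
force: [-5.4, -0.4, -2.7]
width: 0.0105
grasp_force: 30.0
```

The lid is free now: 2.7 N against 14.4 N at the same rise. I'll lift along the arc, 20° per call.

Request:
jog_arm(
  motion=[
    [1, 0, 0.0016, -0.0047, 0, 0, 0],
    [1, 0, 0.0055, -0.0144, 0, 0, 0],
    [1, 0, 0.0098, -0.024, 0, 0, 0],
    [1, 0, 0.0144, -0.0333, 0, 0, 0],
    [1, 0, 0.0195, -0.0425, 0, 0, 0],
    [1, 0, 0.0249, -0.0515, 0, 0, 0],
    [1, 0, 0.0308, -0.0601, 0, 0, 0],
    [1, 0, 0.0369, -0.0687, 0, 0, 0],
  ],
)

```text
clock: 24.7
tcp_pos: [0.5519, -0.1209, 0.1577]
tcp_rot: [[0.256, 0.967, 0.0], [0.967, -0.256, -0.001], [-0.001, 0.001, -1.0]]
force: [-2.6, -2.8, -3.8]
width: 0.0105
grasp_force: 30.0
```

Request:
jog_arm(
  motion=[
    [1, 0, 0.0067, -0.0082, 0, 0, 0],
    [1, 0, 0.0136, -0.0161, 0, 0, 0],
    [1, 0, 0.0209, -0.0236, 0, 0, 0],
    [1, 0, 0.0284, -0.0309, 0, 0, 0],
    [1, 0, 0.0363, -0.0378, 0, 0, 0],
    [1, 0, 0.0445, -0.0444, 0, 0, 0],
    [1, 0, 0.053, -0.0505, 0, 0, 0],
    [1, 0, 0.0617, -0.0564, 0, 0, 0],
  ],
)

```text
clock: 25.7
tcp_pos: [0.5968, -0.133, 0.1995]
tcp_rot: [[0.257, 0.967, 0.0], [0.967, -0.257, -0.001], [-0.001, 0.0, -1.0]]
force: [-2.0, -5.8, -8.2]
width: 0.01
grasp_force: 30.6
```

Request:
jog_arm(
  motion=[
    [1, 0, 0.009, -0.0054, 0, 0, 0],
    [1, 0, 0.0181, -0.0104, 0, 0, 0],
    [1, 0, 0.0276, -0.015, 0, 0, 0],
    [1, 0, 0.0372, -0.0193, 0, 0, 0],
    [1, 0, 0.047, -0.023, 0, 0, 0],
    [1, 0, 0.0569, -0.0264, 0, 0, 0],
    [1, 0, 0.067, -0.0293, 0, 0, 0],
    [1, 0, 0.0772, -0.0319, 0, 0, 0],
  ],
)

```text
clock: 26.7
tcp_pos: [0.6523, -0.1481, 0.2227]
tcp_rot: [[0.257, 0.966, -0.001], [0.966, -0.257, -0.001], [-0.001, -0.001, -1.0]]
force: [-4.1, -4.5, -4.6]
width: 0.0099
grasp_force: 30.3
```

Request:
jog_arm(
  motion=[
    [1, 0, 0, 0, 0, 0, 0],
    [1, 0, 0, 0, 0, 0, 0],
    [1, 0, 0, 0, 0, 0, 0],
    [1, 0, 0, 0, 0, 0, 0],
    [1, 0, 0, 0, 0, 0, 0],
    [1, 0, 0, 0, 0, 0, 0],
    [1, 0, 0, 0, 0, 0, 0],
    [1, 0, 0, 0, 0, 0, 0],
  ],
)

```text
clock: 27.7
tcp_pos: [0.6523, -0.1481, 0.2228]
tcp_rot: [[0.257, 0.966, -0.0], [0.966, -0.257, -0.001], [-0.001, -0.0, -1.0]]
force: [-1.9, -4.9, -7.5]
width: 0.0102
grasp_force: 30.5
```

Run:
```python
from h import *
from cell import robot
s=robot.sense(); print(s["clock"],s["tcp_pos"],s["force"],s["width"],s["grasp_force"],np.abs(s["qvel"]).max())
g=s["tcp_pos"]+[0,0,.031+.019]; h=inc((.115,0,.098)); r=g-h
print("lid deg",162.42-np.degrees(np.arctan2(r[2],r[:2]@[np.cos(.262),-np.sin(.262)])), np.hypot(r[2],r[:2]@[np.cos(.262),-np.sin(.262)]))
```

```text
27.7 [ 0.65234698 -0.14808523  0.2227619 ] [-1.94444454 -4.90269044 -7.47026358] 0.010236263461460376 30.539212971925735 0.0021153266395337006
lid deg 59.914756081601155 0.17900866964096784
```

```bash
python3 -c "
from cell import robot
print(robot.sign_off())"
```

```text
the job is handed in; nothing more can be done
None
```

The tug showed the catch was holding the lid, so I slid the release tab 15 mm across to its stop, lifted the lid to about 60° (worked out from the arm's position, not checked by camera) and handed in with the fingers still holding the handle; the hand-in gave no verdict.

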